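# Seat a coil block and snap the toggle clamp shut

### The job

The coil block in the clamp fixture stands short of its stop: push it along the channel with the fingertips, without lifting it, until it is fully home against the stop. Then push the red clamp lever down past its dead point so that it snaps into lock and the rubber foot holds the block. Leave everything else on the bench where it is.

Things in the scene. Friction and masses are not known exactly. Their poses are not given: they have to be found in the camera images.
- fixture: fixed toggle-clamp fixture, aluminium base plate 210 x 110 x 12 mm (x -55 to 155 mm). Origin on the bench right under the clamp's pivot; z up, +x level along the channel from the clamp to the channel's open end, y across. Red lever points to -x, clamp arm to +x. The clamp's two steel cheeks (x -28 to 16 mm, 38 mm wide over all) are 74 mm high
- nest_home (a point): where the coil block's origin is when home: fixture x 70 mm, y 0, on the plate (12 mm above the bench); axes as the fixture's. It lies in a channel, fixture x 54 to 150 mm, between two rails 40 mm apart inside, 56 mm outside, tops 20 mm above the bench. The steel stop at the clamp end has its face at x 48 mm, is 56 mm wide, top 32 mm above the bench
- coil_block: the loose coil block in the channel: lime-yellow, copper stripes, black top; 44 mm along the channel (its x = fixture x), 36 mm wide (black top 30), 32 mm high, about 0.12 kg; origin under its centre. It starts 25 to 50 mm short of home, towards the open end; push it along fixture -x until its end face meets the stop
- clamp_lever (a joint): lever angle: 0 = fully open (lever 1.10 rad above level), grows as it is pushed down, 1.10 = locked (level). Starts open. A spring resists up to the dead point at about 0.80 rad (at most about 6 N at grip_point, square to the lever); beyond it the spring snaps the lever down to 1.10 and holds it
- lever_pivot (a point): the pivot of lever and clamp arm, 60 mm above the bench, above the fixture's origin; both swing in the fixture's x-z plane. Open, the 12 mm square clamp arm rises at 1.05 rad on the block's side, reaching to fixture x 65 mm and 150 mm above the bench with its foot; it comes down as the lever does
- grip_point (a point): point on the lever's centre line 120 mm from the pivot, in the red grip; its place tells the lever's direction
- red_lever: the lever: a steel bar (14 x 8 mm) with a red plastic grip, a round bar 20 mm thick from 66 to 150 mm from the pivot. Origin at the pivot; its own axes match the fixture's when the joint reads 0. Nothing lies below the grip but the base plate and the bench; in lock its top is 70 mm above the bench
- clamp_pad: black rubber foot, 16 mm wide, sprung, under the clamp arm's end; in lock it presses on the middle of the black top of a block that is home, with about 5 N; its origin is on the arm's centre line 70 mm from the pivot, and the foot's face 18.5 mm below that, square to the arm
- spare_a: a spare coil block like the one in the fixture (44 x 36 x 32 mm, lime-yellow with black top), loose on the bench, a bystander; origin under its centre
- spare_b: a second spare coil block, the same, a bystander
- bucket: small open yellow bucket, 120 mm wide and 120 mm high, a bystander; origin under its centre
- bottle: white bottle with blue cap, 56 mm wide, 130 mm high, a bystander; origin under its centre
- red_tray: shallow red tray, 130 x 170 x 25 mm, a bystander; origin under its centre
- screwdriver: orange-handled screwdriver lying on the bench, a bystander
- wrench: steel wrench lying on the bench, a bystander
Mind the look-alikes: they are no part of the job. Leave any pink or white look-alike of the coil_block alone.

How it is judged:
By the outcome, as a careful person would: the job done as asked, in the order asked, and still so for the second after the job is handed in, with the robot touching nothing.
It also fails if it takes over 48 s, if anything falls off the work surface, if the arm or the gripper's body presses on something with over 40 N, if the wrist force passes 120 N, or if a joint passes its speed limit or range.

### The arm

A 6-joint arm with a two-finger parallel gripper is mounted at the origin on the work surface. World frame = base frame: x ahead of the robot, y to its left, z up, the work surface at z = 0. Lengths are in mm, angles in rad, forces in N, time in s.
With the tool pointing down it reaches from about 350 to 775 mm from the base axis. Payload 7.3 kg.
Tool frame: the origin (TCP) lies midway between the tips of the shut fingers; the grasp point (between the pads) lies 19 mm behind it (bot.tcp_to_grasp is the distance from the TCP to the grasp point, in mm); z points along the fingers, y is the line along which they close (so a half turn about z gives the same grasp; the last joint's range is limited). The gripper opens to 92 mm and grips with 3 to 60 N. Pads are 19 mm wide; open, the fingers measure 130 mm over their backs; the gripper's body (75 mm by 190 mm) begins 47 mm behind the grasp point.
Start: joints at [-1.466, 0.342, 1.524, -0, 1.275, -0.146], TCP at [130.316, -508.589, 226.741] pointing down, gripper open.
Joint ranges: [-2.53, 2.53], [-0.77, 2.02], [0.04, 2.7], [-1, 4.14], [0.28, 2.66], [-3.11, 3.11]. Speed limits (rad/s): [2.57, 2.57, 3.14, 3.14, 3.14, 3.14].

### API

Orientations are given as [roll, pitch, yaw] about the fixed x, y, z axes, in that order (R = Rz(yaw) Ry(pitch) Rx(roll)).
In Python, from plant import bot, viewer gives the robot as it stands. The module is installed in compiled form; this text tells all that it offers.
- The arm moves only by the shell command python3 -m handwheel 'ROWS'. ROWS is text: rows parted by semicolons, each of 7 numbers parted by spaces: the shift along the tool's x, y, z scaled (see below), then the turn, a rotation vector about the tool's x, y, z scaled (see below), then the opening, from -1 (shut) to 1 (fully open), so that 0 is half open. In form: tx ty tz rx ry rz gripper; .... A call has 1 to 8 rows; each row is the pose to reach, as a shift and turn from the pose commanded when the call began, along the tool's axes at that moment, turning the shorter way round; what a row does not reach only later rows make up. The controller multiplies each number of a shift by 10 cm and each number of a turn by pi rad. A row lasts 1/12 s, in which the tool goes at most 41.7 mm and 7.16 degrees, less where a joint would pass 70% of its speed; a pose out of reach is approached as far as the arm can. A call with a number of a shift or a turn outside -1 to 1 is refused whole. A call with a gripper value outside its range is refused whole. The fingers move at their own pace and stop on an object; the grip force is fixed at half the most. Time passes only in rows, so rows that repeat a pose let the fingers close. It gives the time, the measured TCP pose, the force, the opening and the grip force at its end, in the units of the state.
- bot.get_obs(): the state, without advancing time (a new reading comes with each control period).
- viewer.capture(name): name is "side" or "top" or "wrist"; returns a dict with "frame" (420x560x3 uint8, red, green, blue), "fov_y" (degrees; the focal length in pixels is half the picture's height over the tangent of half this angle, whatever the lens; pixels are square), "cx", "cy" (the principal point, pixels), "T" (4x4, takes a point from camera to world coordinates). Camera axes: x right, y down, z forward; pixel columns grow to the right and rows downward; lengths in mm; the calibration is good to about 2 mm. A picture is of the moment at which its call begins. There is no depth.
- bot.close_job(): hands the job in; it is judged then, once.
Trained networks look in a picture, given as the dict that the camera call returned (one of the last four; its "shot" number tells which), for a name from the list of things; names that differ only in an ending like _2 or _b are one class to them, and where a whole thing is asked for, a point or a joint stands for the part that bears it (a point fixed in the world has none). Each returns a list of dicts, best first, with "score" (0 to 1); they miss things now and then, are a little off and sometimes report something else, mostly with a low value. They report only what shows in the picture. A call takes as long as a camera call. They do not tell look-alikes from the thing itself.
- viewer.recognise(target, picture): "centre" ([column, row] in pixels, amid what is visible of it).
- viewer.cut_out(target, picture): "pixels" (420x560 bool, what is visible of it) and "centre" ([column, row] in pixels, amid what is visible of it).
The state is a dict: "time": time; "joint_positions": joint angles; "dq": joint speeds; "tau": joint torques, N m; "tool_pos": TCP position; "tcp_rot": TCP orientation; "contact_force": force on the tool from outside, world axes, zero at the start; "moment": the same for the moment, N m; "grip_width": finger opening in mm; "finger_force": force on a finger pad.
Only numpy, scipy, OpenCV 4.12 (cv2) and the standard library are available. Lean on these libraries where they do the work, as an engineer would, in place of code of your own. Each camera call takes 0.05 s, during which the arm holds its last target. There are 200 camera calls.

## Working session

There is one attempt and no reset: what is moved stays moved. The work goes in short steps, Python scripts to look and compute and a shell command to move; the robot and the scene stay as the last step left them, time stands still between calls to the robot, and variables do not carry over. Pictures are saved under pics/ and viewed, at most 10 in all, crops included, and the job is handed in when it is done.

```bash
mkdir -p pics
cat > h.py <<'E'
import numpy as np,cv2
from plant import bot,viewer
def K(p):
    f=p["frame"].shape[0]/2/np.tan(np.radians(p["fov_y"])/2); return f,p["cx"],p["cy"]
def proj(p,X):
    T=np.array(p["T"]);f,cx,cy=K(p);X=np.atleast_2d(X)
    c=(X-T[:3,3])@T[:3,:3]; return np.c_[cx+f*c[:,0]/c[:,2],cy+f*c[:,1]/c[:,2]]
def onz(p,uv,z):
    T=np.array(p["T"]);f,cx,cy=K(p);uv=np.atleast_2d(uv).astype(float)
    d=np.c_[(uv[:,0]-cx)/f,(uv[:,1]-cy)/f,np.ones(len(uv))]@T[:3,:3].T
    return T[:3,3]+d*((z-T[2,3])/d[:,2])[:,None]
def save(p,n,crop=None,s=1):
    im=p["frame"][:,:,::-1]
    if crop: a,b,c,d=crop; im=im[b:d,a:c]
    cv2.imwrite("pics/"+n,cv2.resize(im,None,fx=s,fy=s,interpolation=cv2.INTER_CUBIC))
E
python3 - <<'E'
from h import *
o=bot.get_obs();print(o["tool_pos"],o["tcp_rot"],o["time"])
P=[viewer.capture(n) for n in("top","side")]
cv2.imwrite("pics/a.png",np.vstack([p["frame"] for p in P])[:,:,::-1][:, :])
for p,n in zip(P,("top","side")):
    save(p,n+".png",None,1.4); print(n,np.round(p["T"],3).tolist(),p["fov_y"])
    for t in("fixture","coil_block","clamp_lever","clamp_pad"):
        print(t,[(np.round(r["centre"]).tolist(),round(r["score"],2),np.round(onz(p,r["centre"],30)[0]).tolist()) for r in viewer.recognise(t,p)][:5])
E
```

```text
[ 130.27525308 -508.14528288  226.03341738] [-3.14003803e+00 -2.47626951e-04  2.50812298e-01] 0.0
top [[-0.016, -0.981, 0.194, 339.804], [-1.0, 0.015, -0.008, -6.026], [0.005, -0.194, -0.981, 1294.147], [0.0, 0.0, 0.0, 1.0]] 46.910808342931404
fixture [([287.0, 239.0], 0.68, [503.0, -24.0, 30.0]), ([119.0, 281.0], 0.51, [402.0, 413.0, 30.0])]
coil_block [([311.0, 242.0], 0.79, [495.0, -85.0, 30.0]), ([315.0, 295.0], 0.76, [357.0, -94.0, 30.0]), ([366.0, 232.0], 0.73, [517.0, -233.0, 30.0]), ([362.0, 286.0], 0.7, [377.0, -213.0, 30.0]), ([312.0, 182.0], 0.68, [655.0, -93.0, 30.0])]
clamp_lever [([404.0, 224.0], 0.38, [539.0, -335.0, 30.0])]
clamp_pad []
side [[-0.83, -0.376, 0.413, 167.317], [-0.558, 0.547, -0.624, 616.474], [0.009, -0.748, -0.663, 783.233], [0.0, 0.0, 0.0, 1.0]] 53.19539433370949
fixture [([323.0, 142.0], 0.69, [694.0, -443.0, 30.0]), ([222.0, 330.0], 0.65, [520.0, 286.0, 30.0]), ([304.0, 244.0], 0.64, [507.0, -12.0, 30.0])]
coil_block [([376.0, 252.0], 0.91, [350.0, -89.0, 30.0]), ([324.0, 230.0], 0.7, [489.0, -84.0, 30.0]), ([270.0, 211.0], 0.68, [645.0, -67.0, 30.0]), ([387.0, 226.0], 0.68, [362.0, -190.0, 30.0]), ([339.0, 202.0], 0.48, [510.0, -203.0, 30.0])]
clamp_lever [([286.0, 226.0], 0.7, [580.0, -42.0, 30.0])]
clamp_pad [([322.0, 144.0], 0.56, [691.0, -432.0, 30.0])]
```

View pics/top.png

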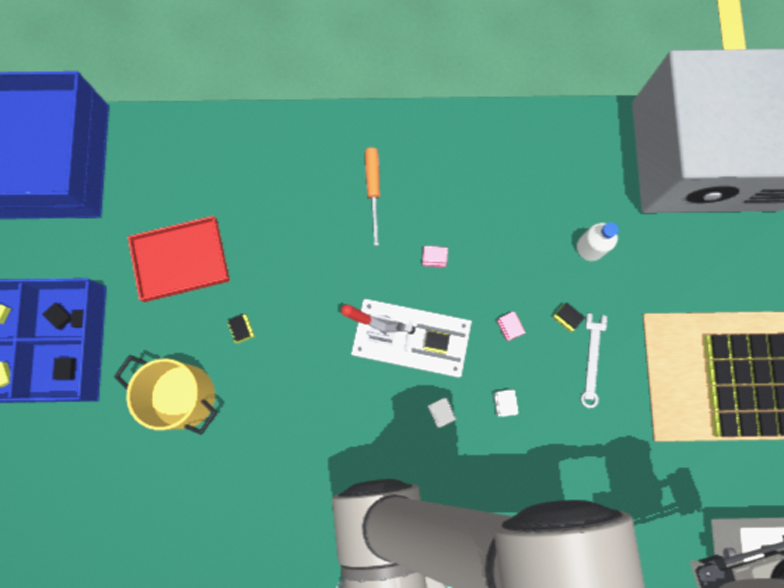

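View pics/side.png

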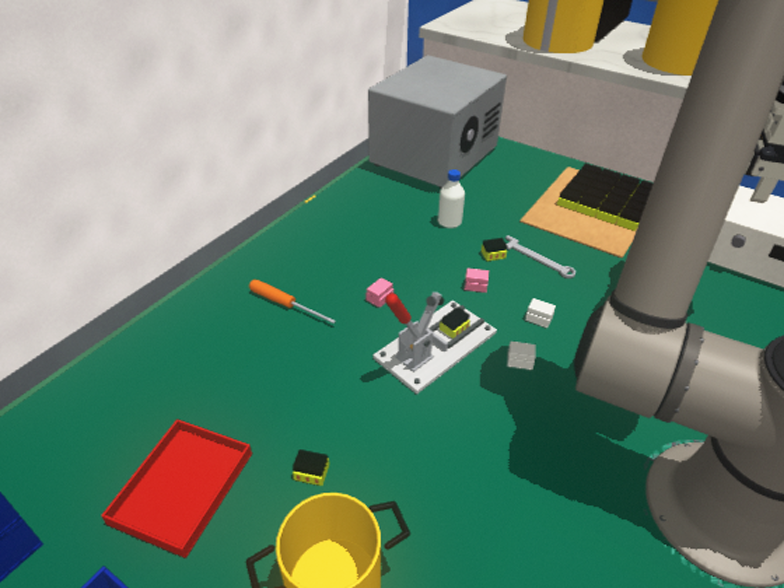

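The top picture shows the fixture at about (293,241) in raw pixels. Its channel runs right (world -y), with the lever at the left. Three kinds of thing could be taken for the block:
- **In the channel:** the lime/black block at (312,243), which fits the description.
- **Spares:** lime blocks at (172,234) and (406,226) on the bench.
- **Look-alikes:** pink or white ones at (311,183), (365,232), (361,288) and (315,295).

Next I'll fit the fixture pose and confirm the block in a crop.

```bash
cat > fit.py <<'E'
from h import *
from scipy.optimize import least_squares
def F(q,X):
    x,y,t=q; X=np.atleast_2d(X).astype(float); c,s=np.cos(t),np.sin(t)
    return np.c_[x+c*X[:,0]-s*X[:,1],y+s*X[:,0]+c*X[:,1],X[:,2]]
def edge(p,q,segs,r=5):
    g=cv2.GaussianBlur(p["frame"],(0,0),.7).astype(float)
    g=g[:,:,0]   # red: white plate vs green bench
    res=[]
    for a,b,n in segs:   # n: outward (fixture)
        for k in np.linspace(.08,.92,25):
            X=np.array(a)+k*(np.array(b)-a); u,v=proj(p,F(q,np.array([X,X+n])))
            d=(v-u)/np.linalg.norm(v-u); s=np.arange(-r,r+.01,.25)
            L=u+s[:,None]*d
            val=cv2.remap(g.astype(np.float32),L[:,0].astype(np.float32)[None],L[:,1].astype(np.float32)[None],1)[0]
            gr=np.gradient(val); i=gr.argmin()
            if gr[i]<-8: res.append((X,L[i],d))
    return res
S=[((-55,-55,12),(155,-55,12),(0,-9,0)),((155,-55,12),(155,55,12),(9,0,0)),((155,55,12),(-55,55,12),(0,9,0)),((-55,55,12),(-55,-55,12),(-9,0,0))]
def fit(ps,q):
    for it in range(4):
        E=[(p,)+e for p in ps for e in edge(p,q,S,6 if it<2 else 3)]
        f=lambda q:[(proj(p,F(q,X))[0]-L)@d for p,X,L,d in E]
        r=least_squares(f,q,loss="soft_l1",f_scale=.5,x_scale=[1,1,.01]); q=r.x
    return q,len(E),np.sqrt(np.mean(np.square(f(q))))
E
python3 - <<'E'
from fit import *
P=[viewer.capture(n) for n in("top","side","wrist")]
c=onz(P[0],np.array([(363,300),(471,320),(462,376),(352,355)])/1.4,12)
ex=(c[1]-c[0]+c[2]-c[3]); t=np.arctan2(ex[1],ex[0]); m=c.mean(0)
q0=[m[0]-50*np.cos(t),m[1]-50*np.sin(t),t]; print(q0)
for ps in (P[:1],P[1:2],P[:2]): print(fit(ps,q0))
q=fit(P[:2],q0)[0]; np.save("q.npy",q)
print("wristcam in tool-ish:",np.round(P[2]["T"],2).tolist())
ims=[]
for p in P[:2]:
    s=5; uv=proj(p,F(q,[[50,0,40]]))[0].astype(int); a,b=uv[0]-55,uv[1]-42
    im=cv2.resize(p["frame"][b:b+84,a:a+78,::-1],None,fx=s,fy=s,interpolation=cv2.INTER_CUBIC)
    for e in S:
        u=(proj(p,F(q,np.array(e[:2])))-[a,b]+.5)*s; cv2.line(im,*[tuple(map(int,w)) for w in u],(255,0,255),1)
    for X in [(48,-28,32),(48,28,32),(0,0,60),(-54.4,0,167),(150,20,20),(150,-20,20),(54,20,20),(54,-20,20)]:
        cv2.circle(im,tuple(map(int,((proj(p,F(q,[X]))[0]-[a,b]+.5)*s))),3,(255,0,0),-1)
    ims.append(im)
    for t in("coil_block","clamp_lever","clamp_pad","grip_point"):
        print(t,[(np.round(r["centre"],1).tolist(),round(r["score"],2)) for r in viewer.recognise(t,p) if abs(np.array(r["centre"])-uv).max()<60])
cv2.imwrite("pics/crop1.png",np.hstack(ims))
E
```

```text
[np.float64(509.36281716557073), np.float64(6.297366549837207), np.float64(-1.7731025812756762)]
(array([510.96694595,   7.45856465,  -1.79185353]), 95, np.float64(0.3566269579711902))
(array([508.99334585,  10.3892046 ,  -1.79097539]), 90, np.float64(0.9040318869050544))
(array([510.73889039,   8.57065566,  -1.7922203 ]), 189, np.float64(0.9120229586262228))
wristcam in tool-ish: [[0.25, -0.93, -0.26, 200.77], [-0.97, -0.24, -0.07, -490.25], [0.0, 0.27, -0.96, 383.97], [0.0, 0.0, 0.0, 1.0]]
coil_block [([306.7, 244.6], 0.72), ([312.7, 182.6], 0.61), ([315.4, 291.6], 0.47)]
clamp_lever [([257.2, 224.4], 0.79)]
clamp_pad [([288.9, 239.4], 0.67)]
grip_point [([254.6, 225.1], 0.76)]
coil_block [([272.8, 210.2], 0.83), ([336.9, 201.1], 0.54), ([323.6, 229.3], 0.52)]
clamp_lever [([285.7, 224.5], 0.84), ([303.1, 245.9], 0.27)]
clamp_pad []
grip_point [([287.2, 224.5], 0.67)]
```

View pics/crop1.png

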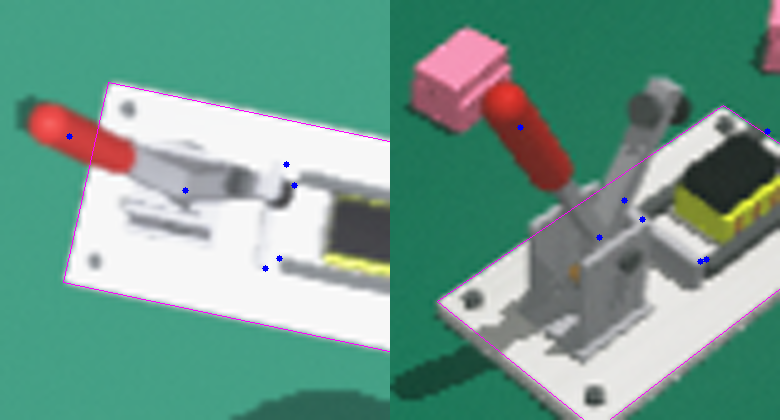

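The magenta outline fits the plate in both views: fixture at about (511, 8), yaw -1.792. The crop confirms that the lime/copper/black block in the channel is the target. I'm moving now, crossing at height first.

```bash
cat > togo.py <<'E'
import sys
from fit import *
from scipy.spatial.transform import Rotation as R
# args: fixture x y z (TCP), tilt theta
x,y,z,th=map(float,sys.argv[1:5]); q=np.load("q.npy"); o=bot.get_obs()
Rc=R.from_euler("xyz",o["tcp_rot"]); Rt=R.from_euler("xyz",[np.pi,0,q[2]+np.pi])*R.from_euler("y",th)
d=Rc.inv().apply(F(q,[[x,y,z]])[0]-o["tool_pos"])/100; r=(Rc.inv()*Rt).as_rotvec()/np.pi
c,s=np.cos(q[2]),np.sin(q[2]); e=np.array(o["tool_pos"])-[q[0],q[1],0]
print("t",round(o["time"],2),"fix tcp",np.round([c*e[0]+s*e[1],-s*e[0]+c*e[1],e[2]],1),"F",np.round(o["contact_force"],1),"w",round(o["grip_width"],1))
print("shift",np.round(d,3),"turn",np.round(r,3))
E
H="python3 -m handwheel"
python3 -m handwheel '0.83 -0.5 0 0 0 0 -1;0.83 -0.5 0 0 0 0 -1;0.83 -0.5 0 0 0 0 -1' && python3 -m handwheel '0.83 -0.5 0 0 0 0 -1;0.83 -0.5 0 0 0 0 -1;0.83 -0.5 0 0 0 0 -1' && python3 -m handwheel '0.83 -0.5 0 0 0 0 -1;0.83 -0.5 0 0 0 0 -1;0.83 -0.5 0 0 0 0 -1' && python3 -m handwheel '0.83 -0.5 0 0 0 0 -1;0.83 -0.5 0 0 0 0 -1;0.83 -0.5 0 0 0 0 -1' && python3 -m handwheel '0.83 -0.5 0 0 0 0 -1;0.83 -0.5 0 0 0 0 -1;0.83 -0.5 0 0 0 0 -1;0.83 -0.5 0 0 0 0 -1'
python3 togo.py 175 0 200 0.35
```

```text
time: 1.3
tool_pos: [200.5, -436.2, 226.6]
tcp_rot: [-3.14, -0.002, 0.252]
contact_force: [1.1, -0.6, 0.2]
grip_width: 75.9
finger_force: 0.0
time: 1.55
tool_pos: [268.6, -367.2, 226.9]
tcp_rot: [-3.141, -0.001, 0.253]
contact_force: [-0.6, -0.0, -0.0]
grip_width: 56.6
finger_force: 0.0
time: 1.8
tool_pos: [336.7, -298.3, 227.0]
tcp_rot: [-3.141, -0.001, 0.253]
contact_force: [0.3, -0.2, 0.4]
grip_width: 36.6
finger_force: 0.0
time: 2.05
tool_pos: [404.9, -229.3, 227.0]
tcp_rot: [-3.141, -0.002, 0.254]
contact_force: [-0.7, 0.3, 0.1]
grip_width: 16.7
finger_force: 0.0
time: 2.38
tool_pos: [472.2, -161.1, 226.6]
tcp_rot: [-3.142, -0.001, 0.255]
contact_force: [-0.3, 0.6, 0.5]
grip_width: 0.4
finger_force: 0.0
t 2.38 fix tcp [174.   -0.3 226.6] F [-0.3  0.6  0.5] w 0.4
shift [-0.002  0.01   0.266] turn [ 0.061  0.1   -0.345]
```

```bash
python3 -m handwheel '0 0.01 0 0.061 0.1 -0.345 -1;0 0.01 0 0.061 0.1 -0.345 -1;0 0.01 0 0.061 0.1 -0.345 -1;0 0.01 0 0.061 0.1 -0.345 -1;0 0.01 0 0.061 0.1 -0.345 -1;0 0.01 0 0.061 0.1 -0.345 -1;0 0.01 0 0.061 0.1 -0.345 -1;0 0.01 0 0.061 0.1 -0.345 -1'
python3 togo.py 175 0 110 0.35
```

```text
time: 3.05
tool_pos: [469.7, -165.5, 226.9]
tcp_rot: [-3.121, -0.31, 1.207]
contact_force: [-0.2, 0.1, -0.0]
grip_width: 0.2
finger_force: 0.0
t 3.05 fix tcp [178.8  -1.8 226.9] F [-0.2  0.1 -0. ] w 0.2
shift [-0.319  0.036  1.125] turn [ 0.008  0.012 -0.043]
```

```bash
python3 -m handwheel '-0.2 0.035 0.9 0.008 0.012 -0.043 -1;-0.2 0.035 0.9 0.008 0.012 -0.043 -1;-0.2 0.035 0.9 0.008 0.012 -0.043 -1;-0.2 0.035 0.9 0.008 0.012 -0.043 -1'
python3 togo.py 172 0 60 0.35
python3 - <<'E'
from fit import *
q=np.load("q.npy")
p=viewer.capture("side"); uv=proj(p,F(q,[[90,0,60]]))[0].astype(int); save(p,"s2.png",(uv[0]-70,uv[1]-70,uv[0]+70,uv[1]+50),5)
E
```

```text
time: 3.38
tool_pos: [473.0, -156.7, 132.7]
tcp_rot: [-3.133, -0.35, 1.34]
contact_force: [-0.9, -0.2, 0.3]
grip_width: 0.2
finger_force: 0.0
t 3.38 fix tcp [169.5  -0.5 132.7] F [-0.9 -0.2  0.3] w 0.2
shift [-0.273  0.011  0.675] turn [-0.002 -0.    -0.003]
```

View pics/s2.png

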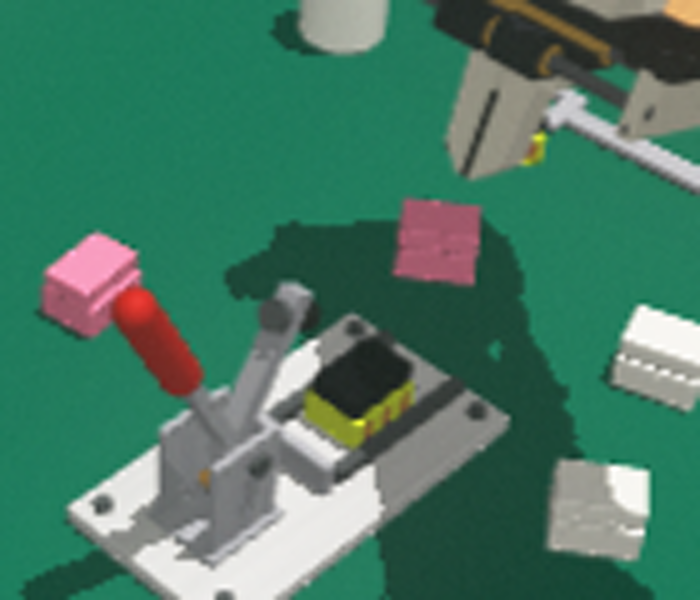

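The tool stands above the open end at crop (470,170), tilted away from the clamp, with the block between the rails at (360,390). Going down behind the block.

```bash
python3 -m handwheel '-0.25 0.01 0.68 0 0 0 -1;-0.25 0.01 0.68 0 0 0 -1;-0.25 0.01 0.68 0 0 0 -1'
python3 togo.py 165 0 28 0.35
```

```text
time: 3.68
tool_pos: [474.4, -157.1, 60.5]
tcp_rot: [-3.135, -0.349, 1.342]
contact_force: [-1.5, 0.0, -0.3]
grip_width: 0.5
finger_force: 0.0
t 3.68 fix tcp [169.6   0.9  60.5] F [-1.5  0.  -0.3] w 0.5
shift [-0.068 -0.008  0.322] turn [-0.001  0.    -0.002]
```

```bash
python3 -m handwheel '-0.07 -0.01 0.32 0 0 0 -1;-0.07 -0.01 0.32 0 0 0 -1;-0.07 -0.01 0.32 0 0 0 -1'
python3 togo.py 135 0 28 0.35
python3 -m handwheel '0.03 0 0.01 0 0 0 -1;0.07 0 0.03 0 0 0 -1;0.11 0 0.04 0 0 0 -1;0.15 0 0.055 0 0 0 -1;0.19 0 0.07 0 0 0 -1;0.23 0 0.08 0 0 0 -1;0.28 0 0.1 0 0 0 -1'
python3 togo.py 115 0 28 0.35
```

```text
time: 3.93
tool_pos: [476.2, -153.5, 31.8]
tcp_rot: [-3.141, -0.348, 1.345]
contact_force: [0.8, -0.0, -0.2]
grip_width: 0.5
finger_force: 0.0
t 3.93 fix tcp [165.7   1.9  31.8] F [ 0.8 -0.  -0.2] w 0.5
shift [ 0.275 -0.02   0.141] turn [ 0.     0.001 -0.001]
time: 4.52
tool_pos: [482.5, -123.9, 30.3]
tcp_rot: [-3.14, -0.348, 1.344]
contact_force: [0.4, -0.2, 0.1]
grip_width: 0.6
finger_force: 0.0
t 4.52 fix tcp [135.4   1.6  30.3] F [ 0.4 -0.2  0.1] w 0.6
shift [ 0.184 -0.017  0.091] turn [ 0.     0.001 -0.001]
```

```bash
python3 -m handwheel '0.03 0 0.01 0 0 0 -1;0.06 -0.01 0.03 0 0 0 -1;0.09 -0.015 0.04 0 0 0 -1;0.12 -0.015 0.05 0 0 0 -1;0.15 -0.015 0.06 0 0 0 -1;0.18 -0.015 0.08 0 0 0 -1;0.21 -0.015 0.09 0 0 0 -1'
python3 togo.py 101 0 28 0.35
```

```text
time: 5.1
tool_pos: [486.0, -101.4, 28.7]
tcp_rot: [-3.14, -0.348, 1.344]
contact_force: [0.0, -1.1, -0.2]
grip_width: 0.4
finger_force: 0.5
t 5.1 fix tcp [112.7   0.   28.7] F [ 0.  -1.1 -0.2] w 0.4
shift [ 0.108 -0.001  0.046] turn [ 0.     0.001 -0.002]
```

Pushing is under way. The last stretch goes in small steps, watching the force.

```bash
python3 -m handwheel '0.02 0 0.008 0 0 0 -1;0.04 0 0.015 0 0 0 -1;0.06 0 0.022 0 0 0 -1;0.07 0 0.026 0 0 0 -1;0.07 0 0.026 0 0 0 -1' 
python3 -m handwheel '0.01 0 0.004 0 0 0 -1;0.02 0 0.007 0 0 0 -1;0.02 0 0.007 0 0 0 -1'
python3 -m handwheel '0.01 0 0.004 0 0 0 -1;0.02 0 0.007 0 0 0 -1;0.02 0 0.007 0 0 0 -1'
python3 togo.py 101 0 28 0.35
```

```text
time: 5.52
tool_pos: [487.6, -94.1, 28.7]
tcp_rot: [-3.14, -0.348, 1.344]
contact_force: [-0.2, 0.1, -1.1]
grip_width: 0.6
finger_force: 0.1
time: 5.77
tool_pos: [488.1, -92.2, 28.7]
tcp_rot: [-3.14, -0.348, 1.344]
contact_force: [0.3, 0.0, 0.6]
grip_width: 0.5
finger_force: 0.3
time: 6.02
tool_pos: [488.5, -90.8, 28.7]
tcp_rot: [-3.14, -0.347, 1.345]
contact_force: [-1.3, -4.6, -0.0]
grip_width: 0.2
finger_force: 2.0
t 6.02 fix tcp [1.018e+02 1.000e-01 2.870e+01] F [-1.3 -4.6 -0. ] w 0.2
shift [ 0.005 -0.001  0.009] turn [ 0.     0.001 -0.001]
```

```bash
python3 -m handwheel '0.01 0 0.004 0 0 0 -1;0.02 0 0.007 0 0 0 -1;0.02 0 0.007 0 0 0 -1'
python3 togo.py 101 0 28 0.35
python3 - <<'E'
from fit import *
q=np.load("q.npy")
ims=[]
for n in("side","top"):
    p=viewer.capture(n); uv=proj(p,F(q,[[70,0,40]]))[0].astype(int); a,b=uv-[40,45]
    im=cv2.resize(p["frame"][b:b+90,a:a+80,::-1],None,fx=5,fy=5,interpolation=cv2.INTER_CUBIC)
    for X in [(x,y,44) for x in(48,92) for y in(-18,18)]+[(48,y,32) for y in (-28,28)]:
        cv2.circle(im,tuple(map(int,(proj(p,F(q,[X]))[0]-[a,b]+.5)*5)),2,(255,0,255),-1)
    ims.append(im)
cv2.imwrite("pics/c3.png",np.hstack(ims))
E
```

```text
time: 6.27
tool_pos: [488.8, -90.4, 28.7]
tcp_rot: [-3.141, -0.344, 1.346]
contact_force: [-5.9, -10.9, 2.6]
grip_width: 0.5
finger_force: 5.8
t 6.27 fix tcp [101.3   0.3  28.7] F [ -5.9 -10.9   2.6] w 0.5
shift [ 0.001 -0.003  0.008] turn [ 0.     0.002 -0.001]
```

View pics/c3.png

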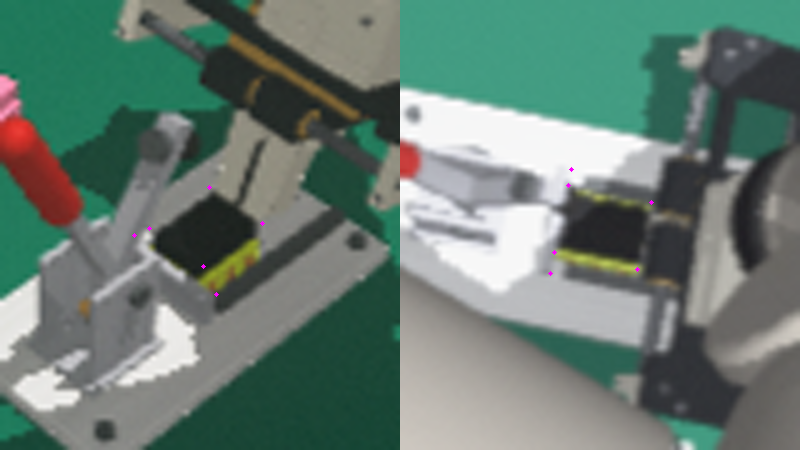

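The magenta corners of a homed block agree with the black top in both views: side (150–262, 188–295), top (555–650, 185–270). The force rose to about 11 N against the stop, so the block is home. Next: back off, rise, and go over to the lever.

```bash
python3 -m handwheel '-0.1 0 -0.035 0 0 0 -1;-0.3 0 -0.11 0 0 0 -1;-0.38 0 -0.14 0 0 0 -1;-0.38 0 -0.14 0 0 0 -1'
python3 -m handwheel '0.3 0 -0.85 0 0 0 -1;0.3 0 -0.85 0 0 0 -1;0.3 0 -0.85 0 0 0 -1'
python3 -m handwheel '0.3 0 -0.85 0 -0.11 0 -1;0.3 0 -0.85 0 -0.11 0 -1;0.3 0 -0.85 0 -0.11 0 -1;0.3 0 -0.85 0 -0.11 0 -1'
python3 togo.py 60 0 230 0
```

```text
time: 6.7
tool_pos: [480.1, -129.3, 29.0]
tcp_rot: [-3.141, -0.348, 1.342]
contact_force: [0.4, -0.0, 0.1]
grip_width: 0.7
finger_force: 0.0
time: 6.95
tool_pos: [482.4, -129.1, 124.2]
tcp_rot: [3.136, -0.346, 1.347]
contact_force: [0.9, -0.6, 0.7]
grip_width: 0.2
finger_force: 0.0
time: 7.28
tool_pos: [482.0, -126.9, 212.9]
tcp_rot: [3.135, 0.002, 1.349]
contact_force: [0.1, 0.8, -1.1]
grip_width: 0.4
finger_force: 0.0
t 7.28 fix tcp [138.4   1.7 212.9] F [ 0.1  0.8 -1.1] w 0.4
shift [ 0.784 -0.016 -0.172] turn [ 0.002  0.001 -0.   ]
```

```bash
python3 -m handwheel '0.5 -0.016 -0.2 0 0 0 -1;0.7 -0.016 -0.2 0 0 0 -1;0.7 -0.016 -0.2 0 0 0 -1;0.7 -0.016 -0.2 0 0 0 -1'
python3 -m handwheel '0.4 0 0 0 0 0 -1;0.73 0 0 0 0 0 -1;0.73 0 0 0 0 0 -1;0.73 0 0 0 0 0 -1'
python3 -m handwheel '0 0 0.35 0 0 0 -1;0 0 0.66 0 0 0 -1;0 0 0.66 0 0 0 -1;0 0 0.66 0 0 0 -1'
python3 togo.py -28 0 167 0
python3 - <<'E'
from fit import *
q=np.load("q.npy")
p=viewer.capture("side"); uv=proj(p,F(q,[[0,0,110]]))[0].astype(int); save(p,"s4.png",(uv[0]-60,uv[1]-50,uv[0]+60,uv[1]+50),5)
E
```

```text
time: 7.62
tool_pos: [493.5, -59.2, 228.1]
tcp_rot: [-3.137, -0.005, 1.348]
contact_force: [0.8, 0.2, -0.3]
grip_width: 0.5
finger_force: 0.0
time: 7.95
tool_pos: [509.8, 10.6, 228.0]
tcp_rot: [-3.137, -0.003, 1.347]
contact_force: [-0.4, -0.7, -0.4]
grip_width: 0.2
finger_force: 0.0
time: 8.28
tool_pos: [509.0, 9.2, 162.3]
tcp_rot: [-3.135, -0.002, 1.343]
contact_force: [0.1, 0.0, 0.5]
grip_width: 0.6
finger_force: 0.0
t 8.28 fix tcp [ -0.3  -1.8 162.3] F [0.1 0.  0.5] w 0.6
shift [ 0.277  0.016 -0.046] turn [-0.002 -0.001 -0.002]
```

View pics/s4.png

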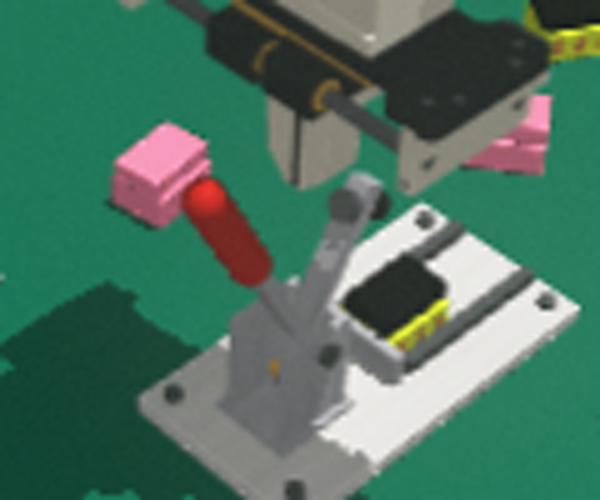

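The fingertips stand at (300,180), between the red lever (230,230) and the raised clamp arm (345,210), with the block home behind. Now I'll push the lever along its arc.

```bash
python3 -m handwheel '0.28 0.016 -0.045 0 0 0 -1;0.36 0.016 -0.025 0 0 0 -1;0.44 0.016 0 0 0 0 -1;0.54 0.016 0.06 0 0 0 -1;0.63 0.016 0.13 0 0 0 -1;0.7 0.016 0.185 0 0 0 -1;0.76 0.016 0.25 0 0 0 -1;0.76 0.016 0.25 0 0 0 -1'
python3 togo.py -97 0 103 0
```

```text
time: 9.0
tool_pos: [529.9, 84.9, 138.7]
tcp_rot: [3.141, -0.003, 1.346]
contact_force: [1.9, -2.9, 5.4]
grip_width: 0.4
finger_force: 3.2
t 9.0 fix tcp [-78.7   1.9 138.7] F [ 1.9 -2.9  5.4] w 0.4
shift [ 0.182 -0.02   0.358] turn [ 0.    -0.001 -0.001]
```

```bash
python3 -m handwheel '0.05 -0.01 0.08 0 0 0 -1;0.09 -0.02 0.15 0 0 0 -1;0.14 -0.02 0.25 0 0 0 -1;0.18 -0.02 0.35 0 0 0 -1;0.22 -0.02 0.44 0 0 0 -1;0.24 -0.02 0.52 0 0 0 -1;0.26 -0.02 0.6 0 0 0 -1;0.26 -0.02 0.61 0 0 0 -1'
python3 togo.py -105 0 71 0
```

```text
time: 9.67
tool_pos: [531.5, 110.6, 75.8]
tcp_rot: [-3.137, -0.002, 1.345]
contact_force: [-0.5, -0.2, 0.3]
grip_width: 0.5
finger_force: 0.0
t 9.67 fix tcp [-104.1   -2.1   75.8] F [-0.5 -0.2  0.3] w 0.5
shift [0.009 0.022 0.048] turn [-0.002 -0.    -0.001]
```

```bash
python3 -m handwheel '0 0 -0.4 0 0 0 -1;0 0 -0.8 0 0 0 -1;0 0 -1 0 0 0 -1;0 0 -1 0 0 0 -1'
python3 -m handwheel '0.4 0 -0.4 0 0 0 -1;0.8 0 -0.8 0 0 0 -1;1 0 -1 0 0 0 -1;1 0 -1 0 0 0 -1;1 0 -1 0 0 0 -1'
python3 - <<'E'
from fit import *
q=np.load("q.npy")
ims=[]
for n in("side","top"):
    p=viewer.capture(n); uv=proj(p,F(q,[[10,0,60]]))[0].astype(int); a,b=uv-[55,55]
    im=cv2.resize(p["frame"][b:b+110,a:a+110,::-1],None,fx=3.6,fy=3.6,interpolation=cv2.INTER_CUBIC)
    for X in [(x,y,44) for x in(48,92) for y in(-18,18)]+[(-150,0,60),(-120,0,60)]:
        cv2.circle(im,tuple(map(int,(proj(p,F(q,[X]))[0]-[a,b]+.5)*3.6)),2,(255,0,255),-1)
    ims.append(im)
cv2.imwrite("pics/c5.png",np.hstack(ims))
E
```

```text
time: 10.0
tool_pos: [535.5, 110.1, 183.1]
tcp_rot: [3.134, -0.005, 1.345]
contact_force: [0.5, 0.4, -0.0]
grip_width: 0.3
finger_force: 0.0
time: 10.42
tool_pos: [556.5, 209.9, 280.6]
tcp_rot: [3.138, -0.006, 1.348]
contact_force: [0.0, -0.4, 0.4]
grip_width: 0.6
finger_force: 0.0
```

View pics/c5.png

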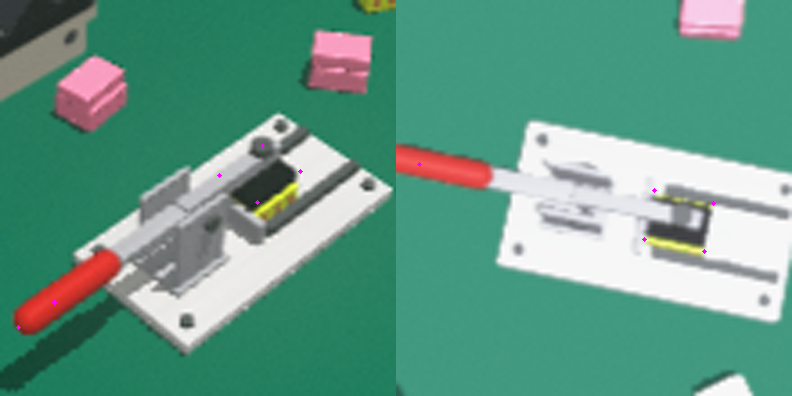

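The red lever lies level, with its end at side (18,327), right on the predicted lock position. The clamp arm is down over the block's black top at top view (683,215), and the block is still at home. The robot is clear, so I'm handing in.

```bash
python3 -c "
from plant import bot
print(bot.close_job())"
```

```text
the job is handed in; nothing more can be done
None
```

I pushed the coil block home against its stop, then pushed the clamp lever down until it snapped into lock with the arm down on the block. I handed the job in after about 10.5 s of the 48 s allowed, touching nothing else on the bench; the hand-in returned no verdict.

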